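# Fit the cover-glass cassette in a laser welding head

### The arm

A 7-joint arm with a two-finger parallel gripper is mounted at the origin on the work surface; the furniture and walls round the work are solid. World frame = base frame: x ahead of the robot, y to its left, z up, the work surface at z = 0. Lengths are in m, angles in rad, forces in N, time in s.
With the tool pointing down it reaches from about 0.4 to 0.9 m from the base axis. Payload 5.6 kg.
Tool frame: the origin (TCP) lies on the centre line of the jaws, within the pads' length; the fingertips stand 14 mm ahead of it and the grasp point (between the pads) lies 5 mm behind it; z points along the fingers, y is the line along which they close (so a half turn about z gives the same grasp; the last joint's range is limited). The gripper opens to 92 mm and grips with 3 to 60 N. Pads are 20 mm wide; open, the fingers measure 128 mm over their backs; the gripper's body (75 mm by 189 mm) begins 69 mm behind the grasp point.
Start: joints at [-1.21, 0.468, -0.012, 1.603, 0.006, 1.071, -0.056], TCP at [0.255, 0.598, 0.229] pointing down, gripper open.
Joint ranges: [-2.53, 2.53], [-0.31, 2.02], [-1.57, 1.55], [0.28, 2.44], [-1.29, 4.43], [0.15, 1.84], [-2.92, 2.92]. Speed limits (rad/s): [2.57, 2.57, 3.14, 3.14, 3.14, 3.14, 3.14].

### API

Orientations are given as a rotation vector (axis times angle).
In Python, from station import manip, eyes gives the robot as it stands. The module is installed in compiled form; this text tells all that it offers.
- The arm moves only by the tool send_rows, never from a script. Its argument "increments" is a list of rows, each a list of 3 entries, a list of its own where there are three numbers: the shift along the tool's x, y, z in cm, then the turn, a rotation vector about the tool's x, y, z in rad, then the finger opening in cm, from 0 to 9.19. A call has exactly 5 rows; each row is the pose to reach, as a shift and turn from the pose commanded when the call began, along the tool's axes at that moment; what a row does not reach only later rows make up. A row lasts 1/8 s, in which the tool goes at most 62.5 mm and 10.7 degrees, less where a joint would pass 70% of its speed; a pose out of reach is approached as far as the arm can. A call with a gripper value outside its range is refused whole. The fingers move at their own pace and stop on an object; "grip_force" is the grip in N (left out, the last holds). Time passes only in rows, so rows that repeat a pose let the fingers close, or fill a call up. It gives the time, the measured TCP pose, the force, the opening and the grip force at its end, in the units of the state.
- manip.state(): the state, without advancing time (a new reading comes with each control period).
- eyes.read_camera(name): name is "scene" or "top" or "wrist"; returns the picture (420x560x3 uint8, red, green, blue); there is no depth.
- eyes.calibration(name): a dict with "camera_matrix" (3x3 intrinsics, pixels), "eye" and "rotation" of the camera in the world. Camera axes: x right, y down, z forward; pixel columns grow to the right and rows downward; lengths in m; the calibration is good to about 2 mm. A picture is of the moment at which its call begins: read the wrist's pose just before it. calibration takes no time and is no camera call; for the wrist camera it gives the pose at the moment of the call.
- manip.job_done(): hands the job in; it is judged then, once.
The state is a dict: "time_s": time; "q": joint angles; "qvel": joint speeds; "effort": joint torques, N m; "eef_pos": TCP position; "tool_rot": TCP orientation; "force": force on the tool from outside, world axes, zero at the start; "wrist_torque": the same for the moment, N m; "opening": finger opening in m; "grip_force": force on a finger pad.
Only numpy, scipy, OpenCV 4.12 (cv2) and the standard library are available. Lean on these libraries where they do the work, as an engineer would, in place of code of your own. Each camera call takes 0.05 s, during which the arm holds its last target. There are 200 camera calls.

### The job

Fit the laser welding head with the cover-glass cassette that fills its slot: take the cassette by its black grip, keep the fingers off the glass, and lower it into the slot until its flange sits flat on the head and the glass stands square across the beam. Then slide the latch fully home over the flange so that the assist gas cannot lift the cassette, and leave the tube, the bolt and the nut standing by where they are.

Things in the scene. Friction and masses are not known exactly. Their poses are not given: they have to be found in the camera images.
- laser_head: Laser welding head lying level in a low fixed rest, 240 mm long. Origin: on the table under the slot's centre. x along the beam, towards the cone with the copper tip; z up. Optics block 46 (x) by 72 mm (y), top 74 mm high, slot open at the top; round housings before and behind reach 77 mm. On its +y side a grey box (y 36 to 88 mm), top 79.5 mm high, carries the latch between two rails 84 mm high.
- slot_mouth (a point): Centre of the slot's mouth, level with the top of the block, 74 mm above the table. The slot is 18.5 mm wide along the head's x, 54.5 mm long along its y and 45 mm deep, with a 3 mm lead-in chamfer all round. Axes as laser_head.
- beam_centre (a point): Point on the beam axis in the middle of the slot, 20 mm below slot_mouth. Axes as laser_head.
- cassette_wide: The larger cassette, upright in the tray: metal frame 16 mm thick (x), 52 mm wide (y), 40 mm tall, with a round clear window; above it a flange 30 (x) by 64 (y) by 5 mm, on that a black grip. 73 mm tall, about 140 g. Origin: centre of its underside. x runs through the window, z up; front and back are alike, so either way round serves.
- cassette_wide_grip (a point): Centre of the larger cassette's black grip, 59 mm above its underside. The grip is 12 mm thick (x), 28 mm wide (y), 28 mm tall (from 14 mm below this point, where the flange is, to 14 mm above). Axes as cassette_wide.
- glass_wide: Window glass of the larger cassette, a disc of 30 mm, 4 mm thick, recessed 6 mm behind both faces of the frame. Origin at its centre, 20 mm above the cassette's underside; x through the glass.
- cassette_narrow_grip (a point): Centre of the black grip of the smaller cassette, which has the same grip, height and build but a frame 12 mm thick, 40 mm wide, a window of 24 mm and a flange 22 by 48 mm, for another head. Stands upright in the same tray; which of the two is on which side varies.
- glass_narrow: Window glass of the smaller cassette, a disc of 24 mm; origin at its centre; x through the glass.
- tray: Low open metal tray, 105 mm (x) by 235 mm (y), fixed, walls 18 mm high and 3 mm thick, lined with grey cloth; inner floor 5 mm above the table. The two cassettes stand in it side by side along its y, about 116 mm apart. Origin: centre of its underside, z up.
- latch (a joint): Sliding latch on the grey box, in m: 0 drawn back, 0.016 fully home. Slides along the head's -y, towards the slot, takes about 2 N and stays where it is left. Its 4 mm thick, 18 mm wide tongue runs 6 mm above the block's top, so it passes 1 mm over a seated cassette's flange and butts against one that is not seated.
- latch_lug (a point): Centre of the latch's upright lug: 18 mm along the head's x, 12 mm along its y, 24 mm tall (12 mm above and below this point), 96 mm above the table. Moves with the latch; 63 mm to the +y side of slot_mouth when drawn back. Axes as laser_head.
- tube_stub_mid (a point): Centre of a steel tube stub standing on end, 45 mm across, 62 mm tall; a bystander.
- bolt_up_mid (a point): Centre of a hex bolt standing on its head, 21 mm across, 48 mm tall; a bystander.
- loose_nut_mid (a point): Centre of a dark hex nut, 40 mm across, 18 mm tall; a bystander.
Things that resemble listed ones, but are neither listed nor needed, are in the scene too. Leave any orange look-alike of the cassette_wide alone.

How it is judged:
On the way, in this order (a step that is already met when the one before it is completed fails the run):
1. the larger cassette is down in the slot, its glass in the beam (distance between glass_wide and beam_centre below 0.004 m and angle between the x axis of cassette_wide and the x axis of laser_head, either way round below 0.09 rad), for 0.2 s.
2. the latch is home over its flange (value of joint latch above 0.0135 m), for 0.2 s.
At the end, for the whole second after the job is handed in: The larger cassette is seated in the slot and at rest: the centre of its glass within 4 mm of the beam axis point, the line through the glass within 0.09 rad of the beam, the cassette upright within 0.06 rad; the latch at least 13.5 mm of its 16 mm travel towards home (distance between glass_wide and beam_centre below 0.004 m and angle between the x axis of glass_wide and the x axis of laser_head, either way round below 0.09 rad and angle between cassette_wide's own z axis and vertical below 0.06 rad and value of joint latch above 0.0135 m and linear speed of cassette_wide below 0.01 m/s); the robot touches nothing.
It fails at once if the fingers press on a cassette's glass (contact force between the fingers and glass_wide above 0.5 N or contact force between the fingers and glass_narrow above 0.5 N).
It fails at once if the tube stub, the bolt or the nut is moved by more than 30 mm (distance of any of tube_stub_mid, bolt_up_mid, loose_nut_mid from where it was at the start of the episode above 0.03 m).
It also fails if it takes over 40 s, if anything falls off the work surface, if the arm or the gripper's body presses on something with over 40 N, if the wrist force passes 120 N, or if a joint passes its speed limit or range.

## Working session

There is one attempt and no reset: what is moved stays moved. The work goes in short steps, Python scripts to look and compute and a tool call to move; the robot and the scene stay as the last step left them, time stands still between calls to the robot, and variables do not carry over. Pictures are saved under pics/ and viewed, at most 12 in all, crops included, and the job is handed in when it is done.

Besides the shell and the picture viewer there is one more tool, called as name(argument=value, ...) on one line, values as JSON. send_rows: Moves the arm, as the interface text tells. Its arguments: {"type":"object","properties":{"increments":{"type":"array","items":{"type":"array"}},"grip_force":{"type":"number"}},"required":["increments"]}

```bash
mkdir -p pics && python3 - <<'E'
from station import manip, eyes
import cv2, numpy as np
s=manip.state(); print({k:np.round(s[k],3) for k in ("time_s","eef_pos","tool_rot","opening","force")})
for n in("scene","top"):
    im=eyes.read_camera(n); cv2.imwrite(f"pics/{n}0.png",im[:,:,::-1])
    c=eyes.calibration(n); np.savez(f"{n}.npz",im=im,**c); print(n,np.round(c["camera_matrix"],1).tolist(),np.round(c["eye"],3),np.round(c["rotation"],3).tolist())
E
```

```text
{'time_s': np.float64(0.0), 'eef_pos': array([0.255, 0.597, 0.228]), 'tool_rot': array([-6.300e-01, -3.078e+00,  3.000e-03]), 'opening': np.float64(0.092), 'force': array([ 0.15 ,  0.503, -0.02 ])}
scene [[499.2, 0.0, 282.2], [0.0, 499.2, 211.5], [0.0, 0.0, 1.0]] [ 0.068 -0.873  0.705] [-2.086, 0.423, -0.246]
top [[422.5, 0.0, 277.4], [0.0, 422.5, 209.1], [0.0, 0.0, 1.0]] [0.426 0.009 1.07 ] [-2.201, 2.182, -0.039]
```

View pics/scene0.png

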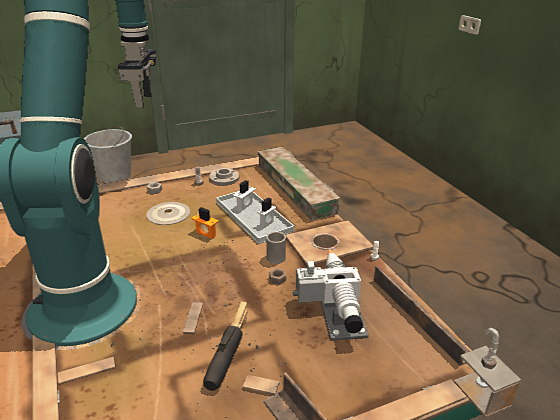

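View pics/top0.png

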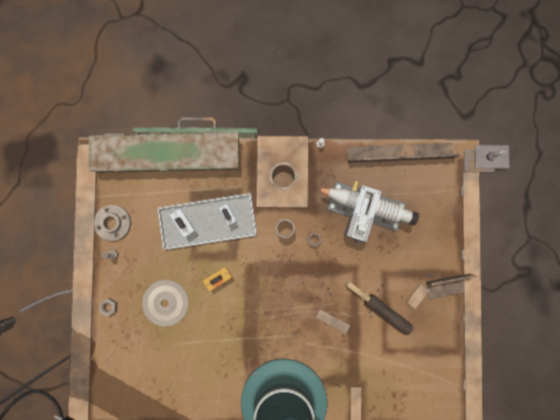

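The scene shows the tray with two white cassettes at top-view pixels (181,222) and (227,214), an orange look-alike at (217,279), and the head at (368,205). The head's copper tip is at (325,191) and its latch box at (357,235). The left-hand cassette looks like the larger one, so I'll check that in an enlarged crop.

```bash
python3 - <<'E'
import cv2, numpy as np
t=cv2.imread("pics/top0.png"); s=cv2.imread("pics/scene0.png")
a=cv2.resize(t[185:255,150:260],(770,490)[:2] and (440,280),interpolation=cv2.INTER_CUBIC)
b=cv2.resize(t[175:250,315:425],(440,300),interpolation=cv2.INTER_CUBIC)
c=cv2.resize(s[175:245,205:295],(360,280),interpolation=cv2.INTER_CUBIC)
d=cv2.resize(s[240:340,285:375],(333,300)and(270,300),interpolation=cv2.INTER_CUBIC)
o=np.zeros((580,800,3),np.uint8);o[:280,:440]=a;o[280:,:440]=b;o[:280,440:]=c;o[280:,440:710]=d
cv2.imwrite("pics/crop.png",o)
E
```

```text
(no output)
```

View pics/crop.png

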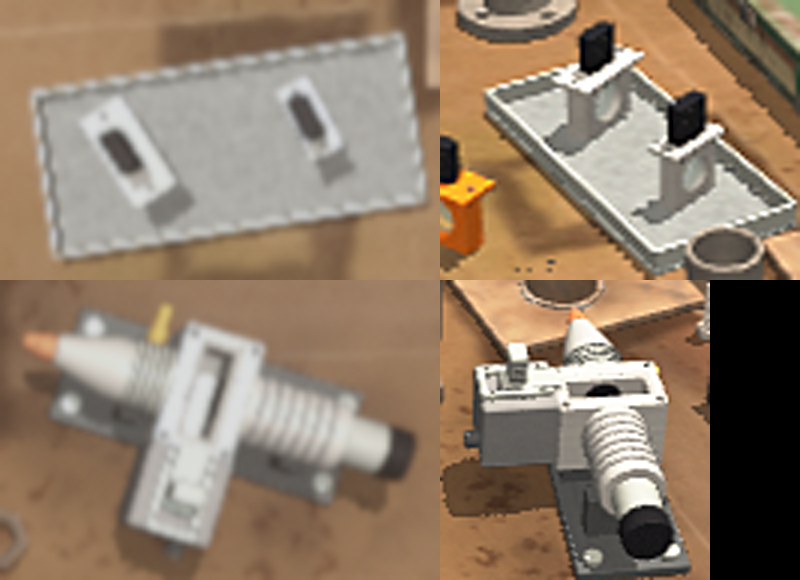

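The crop confirms it: the cassette on the left in the top view (181,222) has the clearly larger frame and flange. The right-hand one (227,214) is the smaller, and the orange one is to be left alone. The slot is open at crop (205,395), and the lug at the drawn-back end of the box.

```bash
cat > h.py <<'E'
import cv2, numpy as np
from scipy.spatial.transform import Rotation as R
def cal(c):
    r=np.array(c["rotation"]); r=R.from_rotvec(r).as_matrix() if r.size==3 else r
    return np.array(c["camera_matrix"]),np.array(c["eye"]),r
def ray(c,uv,z):
    K,e,r=cal(c); uv=np.atleast_2d(uv).astype(float)
    d=(r@np.linalg.inv(K)@np.c_[uv,np.ones(len(uv))].T).T
    return e+d*((z-e[2])/d[:,2])[:,None]
def proj(c,P):
    K,e,r=cal(c); p=(K@r.T@(np.atleast_2d(P)-e).T).T
    return p[:,:2]/p[:,2:]
def rect(mask,off=(0,0)):
    cs,_=cv2.findContours(mask.astype(np.uint8),cv2.RETR_EXTERNAL,cv2.CHAIN_APPROX_NONE)
    k=max(cs,key=cv2.contourArea)
    return cv2.boxPoints(cv2.minAreaRect(k))+np.array(off),k[:,0]+np.array(off)
def boxinfo(c,box,z):
    P=ray(c,box,z)[:,:2]; a=P[1]-P[0]; b=P[2]-P[1]
    if np.linalg.norm(a)<np.linalg.norm(b): a,b=b,a
    return P.mean(0),np.linalg.norm(a),np.linalg.norm(b),np.degrees(np.arctan2(a[1],a[0]))%180
E
python3 - <<'E'
from h import *
c=dict(np.load("top.npz")); im=c["im"]; hsv=cv2.cvtColor(im,cv2.COLOR_RGB2HSV)
def sub(m,x0,y0,x1,y1): return m[y0:y1,x0:x1],(x0,y0)
V=im.max(2)
for n,m,z in(("flange",V>205,.05),("grip",V<95,.078)):
  for w in((168,203,206,242),(214,198,242,232)):
    box,_=rect(*sub(m,*w)); print(n,w,[np.round(v,4) for v in boxinfo(c,box,z)],box.mean(0))
tip=(im[...,0].astype(int)-im[...,2]>70)
b,_=rect(*sub(tip,318,183,340,203)); print("tip",b.mean(0)); t=ray(c,b.mean(0),.054)[0]
b,_=rect(*sub(V<75,400,205,425,230)); print("cap",b.mean(0)); e=ray(c,b.mean(0),.054)[0]
print(t,e,np.linalg.norm(t-e),np.degrees(np.arctan2(*(t-e)[[1,0]])))
m=V<110
b,_=rect(*sub(m,355,183,385,215)); print("slotdark",b, boxinfo(c,b,.074))
# slot centre estimate, crop px (205,395)->
print(ray(c,[[315+205/4,175+(395-280)/4]],.074))
K,E0,r=cal(c); print(r.round(2))
E
```

```text
flange (168, 203, 206, 242) [array([0.4404, 0.2524]), np.float64(0.0607), np.float64(0.0268), np.float64(34.6672)] [181.53846169 222.3076911 ]
flange (214, 198, 242, 232) [array([0.4507, 0.1279]), np.float64(0.0121), np.float64(0.0048), np.float64(0.8015)] [233.  218.5]
grip (168, 203, 206, 242) [array([0.4395, 0.249 ]), np.float64(0.0251), np.float64(0.0103), np.float64(37.8458)] [180.14000058 222.52000046]
grip (214, 198, 242, 232) [array([0.4604, 0.1413]), np.float64(0.0232), np.float64(0.0084), np.float64(27.3421)] [226.00000095 214.00000024]
tip [324.5 191. ]
cap [414.13793087 218.65517235]
[ 0.51868876 -0.09231519  0.054     ] [ 0.45391515 -0.3069891   0.054     ] 0.22423316197570065 73.20984892238906
slotdark [[366.40000057 209.80000114]
 [370.00000095 199.00000191]
 [370.90000057 199.30000114]
 [367.30000019 210.10000038]] (array([ 0.48567126, -0.19427494]), np.float64(0.026918510010555972), np.float64(0.0022241980043975376), np.float64(161.61448136881808))
[[ 0.48750516 -0.18863687  0.074     ]]
[[ 0.01 -1.    0.05]
 [-1.   -0.01  0.01]
 [-0.01 -0.05 -1.  ]]
```

```bash
cat >> h.py <<'E'
def plan(s,pos,yaw=None):
    """cm shift & rotvec in tool axes to TCP pos, tool straight down with tool-y along yaw(deg)"""
    r=R.from_rotvec(s["tool_rot"]); M=r.as_matrix(); p=np.array(s["eef_pos"])
    d=M.T@(np.array(pos)-p)*100
    print("toolY yaw %.1f tilt %.2fdeg"%(np.degrees(np.arctan2(M[1,1],M[0,1])),np.degrees(np.arccos(-M[2,2]))),"pos",p.round(4))
    if yaw is not None:
        a=np.radians(yaw); y=np.array([np.cos(a),np.sin(a),0]); z=np.array([0,0,-1.]); T=np.c_[np.cross(y,z),y,z]
        w=(r.inv()*R.from_matrix(T)).as_rotvec(); print("shift cm",d.round(2),"turn",w.round(3))
    else: print("shift cm",d.round(2))
E
python3 - <<'E'
from h import *
from station import manip,eyes
s=manip.state()
for y in(126,-54): plan(s,[.44,.249,.2],y)
c=eyes.calibration("wrist"); K,e,r=cal(c); M=R.from_rotvec(s["tool_rot"]).as_matrix()
print("cam in tool",(M.T@(e-s["eef_pos"])).round(3),(M.T@r).round(2),K.round(0).tolist())
E
```

```text
toolY yaw 66.9 tilt 0.09deg pos [0.2552 0.5973 0.2277]
shift cm [-30.67 -24.76   2.82] turn [-1.000e-03 -1.000e-03 -1.032e+00]
toolY yaw 66.9 tilt 0.09deg pos [0.2552 0.5973 0.2277]
shift cm [-30.67 -24.76   2.82] turn [-1.000e-03  2.000e-03  2.109e+00]
cam in tool [ 0.075 -0.    -0.156] [[-0.   -0.96 -0.27]
 [ 1.   -0.    0.  ]
 [-0.   -0.27  0.96]] [[305.0, 0.0, 276.0], [0.0, 305.0, 207.0], [0.0, 0.0, 1.0]]
```

send_rows(increments=[[[-4.6,-3.7,0.4],[0,0,-0.155],4.5],[[-9.2,-7.4,0.8],[0,0,-0.31],4.5],[[-13.8,-11.1,1.3],[0,0,-0.465],4.5],[[-18.4,-14.8,1.7],[0,0,-0.62],4.5],[[-23,-18.5,2.1],[0,0,-0.775],4.5]])

```text
time_s: 0.72
eef_pos: [0.3948, 0.3352, 0.2073]
tool_rot: [0.588, -3.086, 0.0]
force: [0.8, 0.1, -0.2]
opening: 0.0456
grip_force: 0.0
```

```bash
python3 - <<'E'
from h import *
from station import manip
plan(manip.state(),[.44,.249,.19],126)
E
```

```text
toolY yaw 111.6 tilt 0.02deg pos [0.3948 0.3352 0.2073]
shift cm [-1.03 -9.68  1.73] turn [-0.    -0.    -0.252]
```

send_rows(increments=[[[-0.5,-4.8,0.9],[0,0,-0.126],4.5],[[-1,-9.7,1.7],[0,0,-0.252],4.5],[[-1,-9.7,1.7],[0,0,-0.252],4.5],[[-1,-9.7,1.7],[0,0,-0.252],4.5],[[-1,-9.7,1.7],[0,0,-0.252],4.5]])

```text
time_s: 1.35
eef_pos: [0.438, 0.252, 0.1907]
tool_rot: [-0.966, 2.989, 0.001]
force: [-1.0, -0.2, 1.0]
opening: 0.0454
grip_force: 0.0
```

```bash
python3 - <<'E'
from h import *
from station import manip,eyes
plan(manip.state(),[.44,.249,.19],126)
c=dict(eyes.calibration("wrist")); im=eyes.read_camera("wrist"); np.savez("w1.npz",im=im,**c); cv2.imwrite("pics/w1.png",im[:,:,::-1])
print(proj(c,[[.44,.249,.078],[.44,.249,.05]]))
E
```

```text
toolY yaw 125.8 tilt 0.04deg pos [0.438  0.252  0.1907]
shift cm [ 0.02 -0.36  0.07] turn [ 0.     0.    -0.003]
[[273.14751743 207.38094562]
 [273.41740937 199.83391079]]
```

View pics/w1.png

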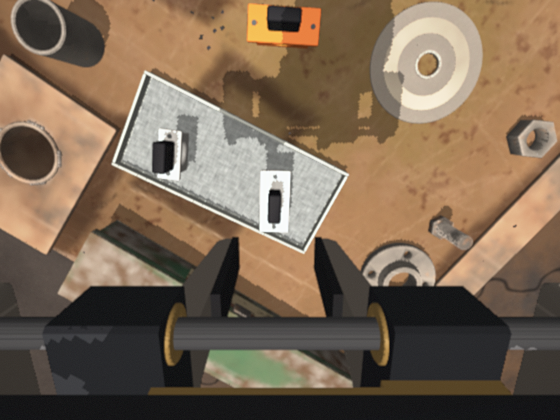

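The wrist view shows the target cassette upright at (274,203) with its flange from about (260,170) to (290,233). The smaller cassette is at (165,155), the orange one at (285,25), and the fingers straddle the target's column.

```bash
python3 - <<'E'
from h import *
c=dict(np.load("w1.npz")); im=c["im"]; V=im.max(2)
def cut(m,x0,y0,x1,y1): return m[y0:y1,x0:x1],(x0,y0)
for n,m,z,w in(("flange",V>215,.05,(250,160,302,242)),("gripall",V<70,.078,(255,175,295,235)),("griptop",(V<70)&(V>25),.078,(255,175,295,235))):
    b,_=rect(*cut(m,*w)); print(n,b.round(0).tolist(),[np.round(v,4) for v in boxinfo(c,b,z)])
cv2.imwrite("pics/w1c.png",cv2.resize(im[160:245,245:305,::-1],None,fx=6,fy=6,interpolation=cv2.INTER_CUBIC))
E
```

```text
flange [[249.0, 238.0], [257.0, 168.0], [294.0, 172.0], [286.0, 242.0]] [array([0.4465, 0.2508]), np.float64(0.0739), np.float64(0.0365), np.float64(28.5074)]
gripall [[269.0, 190.0], [280.0, 190.0], [280.0, 222.0], [269.0, 222.0]] [array([0.4384, 0.2494]), np.float64(0.0304), np.float64(0.0099), np.float64(36.0033)]
griptop [[269.0, 190.0], [280.0, 190.0], [280.0, 222.0], [269.0, 222.0]] [array([0.4384, 0.2494]), np.float64(0.0304), np.float64(0.0099), np.float64(36.0033)]
```

View pics/w1c.png

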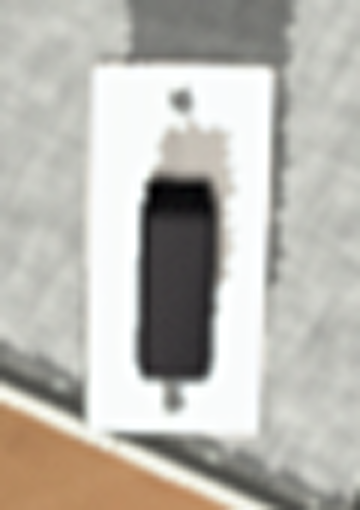

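Enlarged, the flange corners lie at crop (93,65), (275,67), (257,432), (88,432), and the grip's top face spans (148–213, 212) to (140–212, 378).

```bash
python3 - <<'E'
from h import *
from station import manip
c=dict(np.load("w1.npz"))
f=lambda a:np.array(a)/6+[245,160]-.5
P=ray(c,f([[93,65],[275,67],[257,432],[88,432]]),.05)[:,:2]; print(P.mean(0),[np.linalg.norm(P[i]-P[i-1]).round(4) for i in range(4)])
for a,b in((0,3),(1,2)): d=P[a]-P[b]; print(np.degrees(np.arctan2(d[1],d[0]))%180)
for a,b in((0,1),(3,2)): d=P[a]-P[b]; print("x",np.degrees(np.arctan2(d[1],d[0]))%180)
G=ray(c,f([[148,212],[213,212],[212,378],[140,378]]),.078)[:,:2]; print(G.mean(0),[np.linalg.norm(G[i]-G[i-1]).round(4) for i in range(4)])
d=(G[0]+G[1]-G[2]-G[3]);print(np.degrees(np.arctan2(d[1],d[0]))%180)
plan(manip.state(),[.4385,.2493,.12],126)
E
```

```text
[0.44124663 0.25084231] [np.float64(0.0635), np.float64(0.0297), np.float64(0.0632), np.float64(0.0291)]
34.21522134182297
33.71502026760385
x 125.18124891742778
x 125.81043403258248
[0.44056407 0.25059591] [np.float64(0.0264), np.float64(0.0098), np.float64(0.0264), np.float64(0.0111)]
34.21727551791676
toolY yaw 125.8 tilt 0.03deg pos [0.4381 0.252  0.1907]
shift cm [ 0.12 -0.24  7.07] turn [ 0.     0.    -0.003]
```

```bash
python3 - <<'E'
from h import *
from station import manip
plan(manip.state(),[.441,.2508,.068],124.5)
E
```

```text
toolY yaw 125.8 tilt 0.03deg pos [0.4381 0.252  0.1907]
shift cm [-0.17 -0.27 12.27] turn [0.    0.    0.023]
```

send_rows(increments=[[[-0.2,-0.3,4],[0,0,0.023],4.5],[[-0.2,-0.3,8],[0,0,0.023],4.5],[[-0.2,-0.3,10.5],[0,0,0.023],4.5],[[-0.2,-0.3,12.2],[0,0,0.023],4.5],[[-0.2,-0.3,12.2],[0,0,0.023],4.5]])

```text
time_s: 2.02
eef_pos: [0.4413, 0.2495, 0.0678]
tool_rot: [0.93, -2.999, 0.001]
force: [-0.2, -0.8, 0.3]
opening: 0.0451
grip_force: 0.0
```

```bash
python3 - <<'E'
from h import *
from station import manip
plan(manip.state(),[.441,.2508,.068],124.5)
E
```

```text
toolY yaw 124.4 tilt 0.11deg pos [0.4413 0.2495 0.0678]
shift cm [-0.05  0.13 -0.02] turn [ 0.    -0.002 -0.001]
```

send_rows(increments=[[[0,0.1,0],[0,0,0],0.5],[[0,0.1,0],[0,0,0],0.5],[[0,0.1,0],[0,0,0],0.5],[[0,0.1,0],[0,0,0],0.5],[[0,0.1,0],[0,0,0],0.5]], grip_force=30)

```text
time_s: 2.65
eef_pos: [0.4418, 0.2502, 0.0691]
tool_rot: [-0.928, 3.001, 0.0]
force: [-0.5, -0.7, 4.0]
opening: 0.0112
grip_force: 30.0
```

send_rows(increments=[[[0,0,-2],[0,0,0],0.5],[[0,0,-5],[0,0,0],0.5],[[0,0,-9],[0,0,0],0.5],[[0,0,-12],[0,0,0],0.5],[[0,0,-12],[0,0,0],0.5]])

```text
time_s: 3.28
eef_pos: [0.4426, 0.2505, 0.1902]
tool_rot: [-0.927, 2.997, 0.002]
force: [-0.1, 0.3, -1.9]
opening: 0.0116
grip_force: 30.0
```

```bash
python3 - <<'E'
from h import *
from station import manip,eyes
plan(manip.state(),[.46,-.14,.21],73.2)
E
```

```text
toolY yaw 124.4 tilt 0.24deg pos [0.4426 0.2505 0.1902]
shift cm [ 20.6  -33.22  -2.05] turn [0.002 0.004 0.893]
```

```bash
python3 - <<'E'
from h import *
from station import manip,eyes
plan(manip.state(),[.55,-.21,.22],73.2)
E
```

```text
toolY yaw 124.4 tilt 0.24deg pos [0.4426 0.2505 0.1902]
shift cm [ 17.12 -44.07  -3.03] turn [0.002 0.004 0.893]
```

send_rows(increments=[[[1.7,-4.4,-0.9],[0,0,0.13],0.5],[[3.6,-9.3,-1.8],[0,0,0.27],0.5],[[5.6,-14.5,-3],[0,0,0.41],0.5],[[7.7,-19.8,-3],[0,0,0.55],0.5],[[9.8,-25.2,-3],[0,0,0.69],0.5]])

```text
time_s: 3.9
eef_pos: [0.5022, -0.0151, 0.2169]
tool_rot: [-0.148, -3.136, 0.001]
force: [0.9, -0.8, -1.1]
opening: 0.0118
grip_force: 30.0
```

```bash
python3 - <<'E'
from h import *
from station import manip,eyes
plan(manip.state(),[.55,-.21,.22],73.2)
E
```

```text
toolY yaw 84.6 tilt 0.13deg pos [ 0.5022 -0.0151  0.2169]
shift cm [ -6.59 -18.95  -0.31] turn [-0.001 -0.002  0.199]
```

send_rows(increments=[[[-1.8,-5,-0.1],[0,0,0.07],0.5],[[-3.8,-10.5,-0.2],[0,0,0.14],0.5],[[-5.6,-15.5,-0.3],[0,0,0.2],0.5],[[-6.6,-18.6,-0.3],[0,0,0.2],0.5],[[-6.6,-18.6,-0.3],[0,0,0.2],0.5]])

```text
time_s: 4.53
eef_pos: [0.5506, -0.2077, 0.2192]
tool_rot: [-0.461, -3.104, 0.003]
force: [-0.5, 0.2, -2.0]
opening: 0.012
grip_force: 30.0
```

```bash
python3 - <<'E'
from h import *
from station import manip,eyes
plan(manip.state(),[.4875,-.19,.2],73.2)
c=dict(eyes.calibration("wrist")); im=eyes.read_camera("wrist"); np.savez("w2.npz",im=im,**c); cv2.imwrite("pics/w2.png",im[:,:,::-1])
print(proj(c,[[.4875,-.19,.074]]))
E
```

```text
toolY yaw 73.1 tilt 0.22deg pos [ 0.5506 -0.2077  0.2192]
shift cm [ 6.54 -0.14  1.94] turn [-0.002 -0.003 -0.002]
[[275.46606822 132.65958325]]
```

View pics/w2.png

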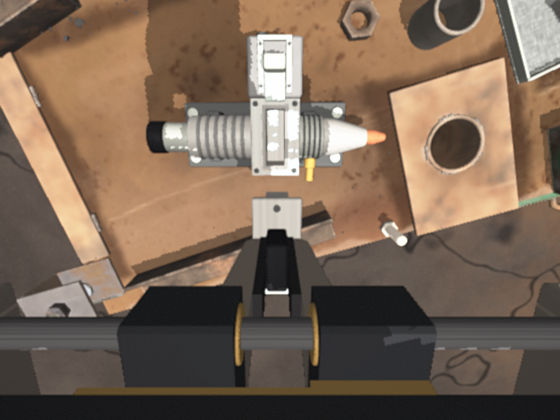

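The wrist view shows the block with its slot at about (275,135), the latch lug at (275,55), the copper tip at (375,137), and the front half of the held cassette's flange at (277,215). I'll enlarge the slot and flange to measure both.

```bash
python3 - <<'E'
import numpy as np,cv2
im=np.load("w2.npz")["im"][:,:,::-1]
a=cv2.resize(im[90:185,240:310],None,fx=6,fy=6,interpolation=cv2.INTER_CUBIC)
b=cv2.resize(im[190:285,245:305],None,fx=6,fy=6,interpolation=cv2.INTER_CUBIC)
cv2.imwrite("pics/w2c.png",np.hstack([a,b[:570]]))
E
```

```text
(no output)
```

View pics/w2c.png

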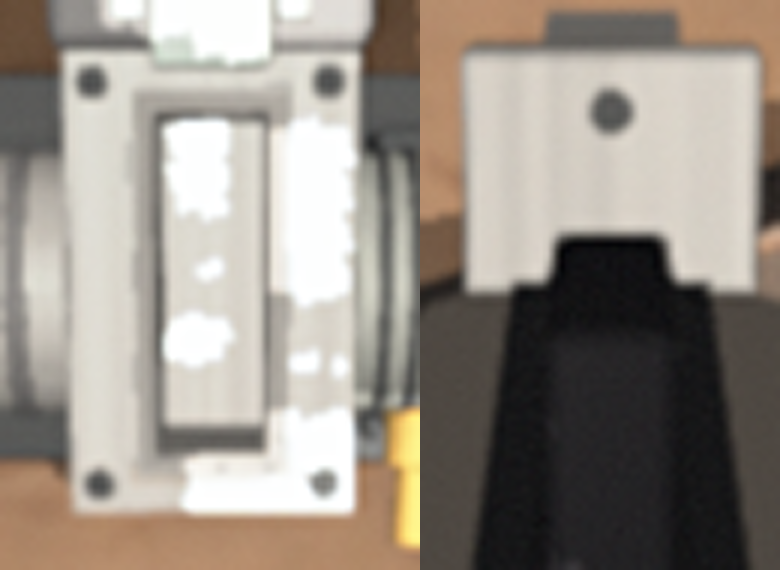

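Block screws are at crop (92,82), (328,82), (323,483), (99,484). Held flange front corners are at (42,50) and (340,50) in its own crop, with the hole at (190,112).

```bash
python3 - <<'E'
from h import *
from station import manip
c=dict(np.load("w2.npz"))
f=lambda a,o:np.array(a)/6+o-.5
an=lambda d:np.degrees(np.arctan2(d[1],d[0]))
for n,q in(("screws",[[92,82],[328,82],[323,483],[99,484]]),("block",[[62,50],[360,48],[355,515],[75,513]]),("chamfer",[[136,90],[290,90],[285,472],[140,472]])):
    P=ray(c,f(q,[240,90]),.074)[:,:2]
    print(n,P.mean(0).round(4),[np.linalg.norm(P[i]-P[i-1]).round(4) for i in range(4)],an(P[1]-P[0]),an(P[2]-P[3]),"y:",an(P[0]-P[3]),an(P[1]-P[2]),an(P[0]+P[1]-P[2]-P[3]))
s=manip.state(); p=s["eef_pos"]; M=R.from_rotvec(s["tool_rot"]).as_matrix()
F=ray(c,f([[42,50],[340,50],[337,292],[45,290],[190,112]],[245,190]),p[2]-.019)
print("width",np.linalg.norm(F[1]-F[0]),np.linalg.norm(F[2]-F[3]),"angle",an(F[1]-F[0]),"tool",((F-p)@M).round(4).tolist())
E
```

```text
screws [ 0.4917 -0.1922] [np.float64(0.0631), np.float64(0.0369), np.float64(0.0629), np.float64(0.037)] 73.08127617582797 73.36560495833155 y: 163.06827408237245 163.22823309589066 163.1481369657741
block [ 0.4919 -0.1918] [np.float64(0.0726), np.float64(0.0463), np.float64(0.0732), np.float64(0.0465)] 73.44214093634976 72.6983983198764 y: 163.47034379812467 163.59808546074888 163.5344791580166
chamfer [ 0.4914 -0.1917] [np.float64(0.0599), np.float64(0.0241), np.float64(0.0599), np.float64(0.0239)] 73.08179554912329 73.10800452364285 y: 163.01459034254023 162.87520906635385 162.94490587503844
width 0.02936984694042255 0.029855086822808723 angle 73.1212398232001 tool [[0.0313, -0.0174, 0.0191], [0.0312, 0.012, 0.0191], [0.0058, 0.0122, 0.019], [0.0061, -0.0177, 0.019], [0.0249, -0.0028, 0.0191]]
```

```bash
python3 - <<'E'
from h import *
from station import manip,eyes
s=manip.state(); p=s["eef_pos"]; M=R.from_rotvec(s["tool_rot"]).as_matrix()
c=eyes.calibration("wrist");K,e,r=cal(c)
print((M.T@(e-p)).round(4)); print((M.T@r).round(4).tolist(),K[0,2],K[1,2])
print("slot tool",(M.T@(np.array([.4916,-.1919,.074])-p)).round(4), "F", np.array([-.0008,-.0027]))
E
```

```text
[ 0.0752 -0.0003 -0.1564]
[[-0.0002, -0.9631, -0.2692], [1.0, -0.0002, -0.0], [-0.0, -0.2692, 0.9631]] 276.3032136232882 207.06621170798294
slot tool [ 0.06   -0.0042  0.1455] F [-0.0008 -0.0027]
```

```bash
python3 - <<'E'
from h import *
from station import manip,eyes
s=manip.state(); M=R.from_rotvec(s["tool_rot"]).as_matrix()
print("now",s["eef_pos"],s["qvel"].round(3) if hasattr(s["qvel"],"round") else s["qvel"], s["time_s"])
p0=np.array([.5506,-.2077,.2192]); d=M.T@(s["eef_pos"]-p0); print("moved in tool",d.round(4))
plan(s,[.4916,-.1919,.17],73.15)
E
```

```text
now [ 0.55077157 -0.20517481  0.21932657] [-0.029 -0.021 -0.032  0.014 -0.01   0.009 -0.005] 4.575
moved in tool [ 0.0006  0.0025 -0.0001]
toolY yaw 73.3 tilt 0.21deg pos [ 0.5508 -0.2052  0.2193]
shift cm [ 6.03 -0.43  4.95] turn [-0.001 -0.004  0.002]
```

send_rows(increments=[[[2,-0.2,1.5],[0,-0.002,0],0.5],[[4.5,-0.3,3],[0,-0.004,0],0.5],[[6,-0.4,4.5],[0,-0.004,0],0.5],[[6,-0.4,5],[0,-0.004,0],0.5],[[6,-0.4,5],[0,-0.004,0],0.5]])

```text
time_s: 5.2
eef_pos: [0.494, -0.1903, 0.1713]
tool_rot: [0.451, 3.105, -0.001]
force: [0.6, 0.1, -1.4]
opening: 0.0119
grip_force: 30.0
```

```bash
python3 - <<'E'
from h import *
from station import manip,eyes
c=dict(eyes.calibration("wrist")); im=eyes.read_camera("wrist"); plan(manip.state(),[.4916,-.1919,.17],73.15)
im=eyes.read_camera("wrist"); s=manip.state();plan(s,[.4916,-.1919,.145],73.15)
c=dict(eyes.calibration("wrist")); im=eyes.read_camera("wrist"); np.savez("w3.npz",im=im,**c);cv2.imwrite("pics/w3.png",im[:,:,::-1]) 
cv2.imwrite("pics/w3c.png",cv2.resize(im[120:320,210:345,::-1],None,fx=3,fy=3,interpolation=cv2.INTER_CUBIC))
plan(manip.state(),[.4916,-.1919,.145],73.15)
E
```

```text
toolY yaw 73.5 tilt 0.27deg pos [ 0.4943 -0.1907  0.1717]
shift cm [ 0.23 -0.19  0.17] turn [0.    0.005 0.005]
toolY yaw 73.4 tilt 0.29deg pos [ 0.4944 -0.191   0.172 ]
shift cm [ 0.26 -0.17  2.69] turn [-0.     0.005  0.005]
toolY yaw 73.4 tilt 0.30deg pos [ 0.4944 -0.1911  0.172 ]
shift cm [ 0.26 -0.15  2.7 ] turn [-0.     0.005  0.005]
```

View pics/w3c.png

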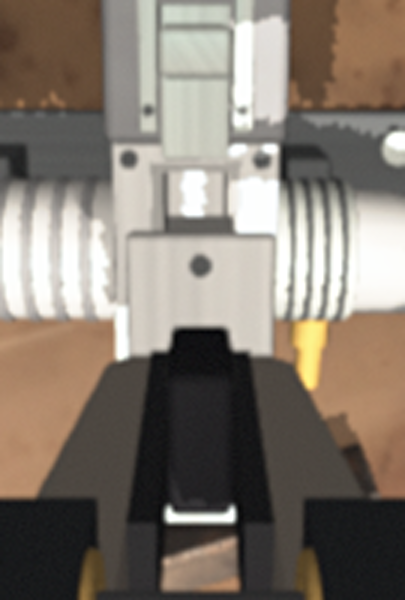

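The flange, with its hole at crop (201,265), sits just above the slot. The block's front screws are at (128,158) and (262,159), so a small shift to the left remains.

```bash
python3 - <<'E'
from h import *
from station import manip
c=dict(np.load("w3.npz")); s=manip.state(); p=np.array(s["eef_pos"]); M=R.from_rotvec(s["tool_rot"]).as_matrix()
f=lambda a:np.array(a)/3+[210,120]-.33
S=ray(c,f([[128,158],[262,159]]),.074); print("screw sep",np.linalg.norm(S[0]-S[1]),"tool",((S-p)@M).round(4).tolist())
a=np.radians(163.15); print("slot from screws",(S.mean(0)[:2]-.0315*np.array([np.cos(a),np.sin(a)])).round(4))
F=ray(c,f([[128,235],[275,235],[201,265]]),p[2]-.019); print("flange tool",((F-p)@M).round(4).tolist())
E
```

```text
screw sep 0.03741836411482279 tool [[0.0344, -0.0202, 0.0979], [0.0341, 0.0172, 0.0979]]
slot from screws [ 0.4918 -0.1921]
flange tool [[0.0318, -0.0143, 0.0188], [0.0318, 0.0146, 0.0188], [0.0256, 0.0001, 0.0189]]
```

send_rows(increments=[[[0.15,-0.1,0],[0,0.005,0.004],0.5],[[0.26,-0.15,0.8],[0,0.005,0.004],0.5],[[0.26,-0.15,1.8],[0,0.005,0.004],0.5],[[0.26,-0.15,2.5],[0,0.005,0.004],0.5],[[0.26,-0.15,2.5],[0,0.005,0.004],0.5]])

```text
time_s: 5.98
eef_pos: [0.49, -0.1917, 0.1457]
tool_rot: [-0.46, -3.105, -0.0]
force: [-0.3, -0.7, -2.8]
opening: 0.0117
grip_force: 30.0
```

```bash
python3 - <<'E'
from h import *
from station import manip,eyes
for i in range(5): eyes.read_camera("wrist")
plan(manip.state(),[.4917,-.192,.098],73.15)
E
```

```text
toolY yaw 73.2 tilt 0.02deg pos [ 0.4908 -0.192   0.1469]
shift cm [-0.09  0.02  4.89] turn [ 0. -0.  0.]
```

send_rows(increments=[[[-0.1,0,0.5],[0,0,0],0.5],[[-0.1,0,1.2],[0,0,0],0.5],[[-0.1,0,1.9],[0,0,0],0.5],[[-0.1,0,2.6],[0,0,0],0.5],[[-0.1,0,3.2],[0,0,0],0.5]])

```text
time_s: 6.85
eef_pos: [0.4914, -0.1921, 0.114]
tool_rot: [-0.46, -3.106, -0.0]
force: [0.5, 0.9, -2.1]
opening: 0.0117
grip_force: 30.0
```

```bash
python3 - <<'E'
from h import *
from station import manip,eyes
eyes.read_camera("wrist");eyes.read_camera("wrist")
s=manip.state();print(np.round(s["force"],1),np.round(s["wrist_torque"],2));plan(s,[.4917,-.192,.098],73.15)
E
```

```text
[ 0.8  0.2 -1.6] [ 0.   -0.02 -0.04]
toolY yaw 73.2 tilt 0.14deg pos [ 0.491  -0.192   0.1137]
shift cm [-0.07  0.02  1.57] turn [-0.    -0.002  0.   ]
```

No contact force so far, so the cassette is well inside the slot; now the last stretch.

send_rows(increments=[[[0,0,0.5],[0,0,0],0.5],[[0,0,0.9],[0,0,0],0.5],[[0,0,1.3],[0,0,0],0.5],[[0,0,1.6],[0,0,0],0.5],[[0,0,1.7],[0,0,0],0.5]])

```text
time_s: 7.58
eef_pos: [0.4915, -0.1921, 0.098]
tool_rot: [-0.46, -3.107, -0.001]
force: [-4.4, 2.0, 10.5]
opening: 0.012
grip_force: 30.0
```

```bash
python3 - <<'E'
from h import *
from station import manip,eyes
eyes.read_camera("wrist");eyes.read_camera("wrist")
s=manip.state();print(np.round(s["force"],1),np.round(s["wrist_torque"],2));plan(s,[.4917,-.192,.098],73.15)
E
```

```text
[-2.2  0.7  3.9] [ 0.15  0.44 -0.04]
toolY yaw 73.2 tilt 0.06deg pos [ 0.4915 -0.1921  0.0981]
shift cm [-0.02  0.01  0.01] turn [ 0.    -0.001  0.   ]
```

send_rows(increments=[[[0,0,0.15],[0,0,0],0.5],[[0,0,0.15],[0,0,0],0.5],[[0,0,0.1],[0,0,0],3],[[0,0,0],[0,0,0],3],[[0,0,0],[0,0,0],3]])

```text
time_s: 8.3
eef_pos: [0.4916, -0.1922, 0.0975]
tool_rot: [-0.46, -3.107, -0.0]
force: [0.4, -0.3, -0.4]
opening: 0.0301
grip_force: 0.0
```

send_rows(increments=[[[0,0,-1],[0,0,0],3],[[0,0,-3],[0,0,0],3],[[0,0,-6],[0,0,0],2.5],[[-2,0,-8],[0,0,0],2],[[-4,0,-8],[0,0,0],2]])

```text
time_s: 8.93
eef_pos: [0.5316, -0.2043, 0.1802]
tool_rot: [0.459, 3.104, -0.0]
force: [-0.3, -0.5, -0.3]
opening: 0.0199
grip_force: 0.0
```

```bash
python3 - <<'E'
from h import *
from station import manip,eyes
eyes.read_camera("wrist");eyes.read_camera("wrist")
c=dict(eyes.calibration("wrist")); im=eyes.read_camera("wrist"); np.savez("w4.npz",im=im,**c)
sc=eyes.read_camera("scene")
a=cv2.resize(im[20:200,190:350,::-1],None,fx=3,fy=3,interpolation=cv2.INTER_CUBIC)
b=cv2.resize(sc[235:345,290:370,::-1],(300,412),interpolation=cv2.INTER_CUBIC)
o=np.zeros((540,780,3),np.uint8);o[:,:480]=a;o[:412,480:]=b;cv2.imwrite("pics/w4c.png",o)
s=manip.state();print(np.round(s["force"],1));plan(s,[.4917,-.192,.18],73.15)
E
```

```text
[ 1.1 -0.3  0.1]
toolY yaw 73.2 tilt 0.12deg pos [ 0.5291 -0.2036  0.1774]
shift cm [ 3.92  0.03 -0.26] turn [-0.    -0.002  0.   ]
```

View pics/w4c.png

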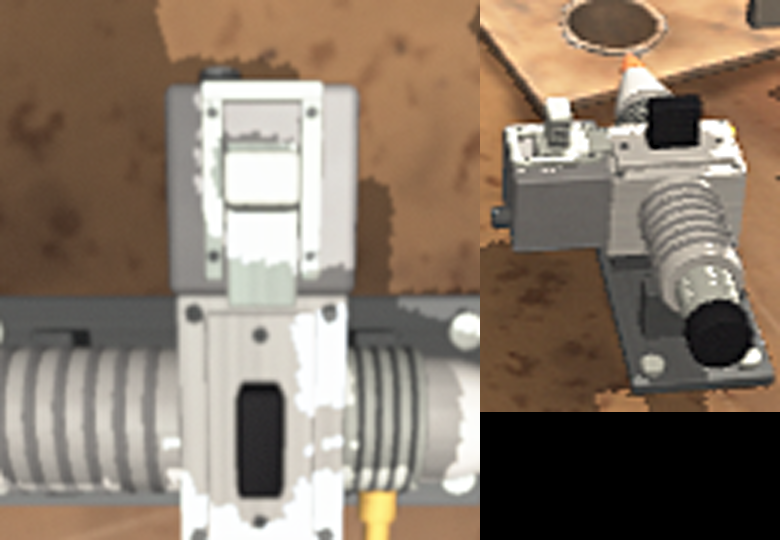

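The cassette is seated with its flange flush on the block: the flange hole is at crop (260,335) and the grip at (260,440). The lug top is at (225–300, 148–208), still drawn back.

```bash
python3 - <<'E'
from h import *
from station import manip
c=dict(np.load("w4.npz")); f=lambda a:np.array(a)/3+[190,20]-.33
P=ray(c,f([[225,148],[300,148],[300,208],[226,208]]),.108)[:,:2]; print(P.mean(0).round(4),[np.linalg.norm(P[i]-P[i-1]).round(4) for i in range(4)])
print("flange holes mid", ray(c,f([[260,335],[260,521]]),.079).mean(0))
plan(manip.state(),[.4314,-.1737,.16],73.15)
E
```

```text
[ 0.4327 -0.174 ] [np.float64(0.0128), np.float64(0.0171), np.float64(0.0128), np.float64(0.0172)]
flange holes mid [ 0.49162443 -0.19244643  0.079     ]
toolY yaw 73.2 tilt 0.12deg pos [ 0.5291 -0.2036  0.1774]
shift cm [10.22  0.03  1.76] turn [-0.    -0.002  0.   ]
```

send_rows(increments=[[[3.5,0,0],[0,0,0],4.2],[[7.5,0,0],[0,0,0],4.2],[[10.2,0,0.5],[0,0,0],4.2],[[10.2,0,1.8],[0,0,0],4.2],[[10.2,0,1.8],[0,0,0],4.2]])

```text
time_s: 9.75
eef_pos: [0.432, -0.1741, 0.1589]
tool_rot: [-0.46, -3.105, -0.0]
force: [0.7, 0.5, 0.6]
opening: 0.042
grip_force: 0.0
```

```bash
python3 - <<'E'
from h import *
from station import manip,eyes
for i in range(4): eyes.read_camera("wrist")
plan(manip.state(),[.4318,-.1738,.102],73.15)
E
```

```text
toolY yaw 73.2 tilt 0.04deg pos [ 0.4329 -0.1745  0.1597]
shift cm [0.13 0.04 5.77] turn [-0.    -0.001  0.   ]
```

send_rows(increments=[[[0.1,0,2],[0,0,0],4.2],[[0.1,0,4],[0,0,0],4.2],[[0.1,0,5.2],[0,0,0],4.2],[[0.1,0,5.7],[0,0,0],4.2],[[0.1,0,5.7],[0,0,0],4.2]])

```text
time_s: 10.58
eef_pos: [0.4313, -0.1741, 0.1026]
tool_rot: [-0.46, -3.107, -0.0]
force: [-0.3, -0.5, 0.1]
opening: 0.0423
grip_force: 0.0
```

send_rows(increments=[[[0,0,0],[0,0,0],0.8],[[0,0,0],[0,0,0],0.8],[[0,0,0],[0,0,0],0.8],[[0,0,0],[0,0,0],0.8],[[0,0,0],[0,0,0],0.8]], grip_force=15)

```text
time_s: 11.2
eef_pos: [0.4315, -0.1736, 0.103]
tool_rot: [-0.459, -3.107, -0.001]
force: [-0.4, 1.7, 6.2]
opening: 0.0179
grip_force: 15.0
```

```bash
python3 - <<'E'
from h import *
from station import manip,eyes
s=manip.state();print(np.round(s["force"],1),s["opening"]);plan(s,[.4318+.0153,-.1738-.0046,.102],73.15)
E
```

```text
[-0.4  1.7  6.2] 0.017943778848929913
toolY yaw 73.2 tilt 0.04deg pos [ 0.4315 -0.1736  0.103 ]
shift cm [-1.63 -0.01  0.1 ] turn [ 0.001 -0.     0.   ]
```

send_rows(increments=[[[-0.4,0,0],[0,0,0],0.8],[[-0.8,0,0],[0,0,0],0.8],[[-1.2,0,0],[0,0,0],0.8],[[-1.6,0,0],[0,0,0],0.8],[[-1.75,0,0],[0,0,0],0.8]])

```text
time_s: 11.82
eef_pos: [0.4463, -0.178, 0.1029]
tool_rot: [-0.459, -3.103, -0.003]
force: [-7.7, 4.5, 15.7]
opening: 0.0182
grip_force: 15.0
```

```bash
python3 - <<'E'
from h import *
from station import manip,eyes
for i in range(3): eyes.read_camera("wrist")
s=manip.state();print(np.round(s["force"],1),s["opening"]);plan(s,[.4315,-.1736,.102],73.15)
E
```

```text
[-6.3  4.1 12.9] 0.017702875033621633
toolY yaw 73.2 tilt 0.31deg pos [ 0.4462 -0.178   0.1029]
shift cm [ 1.54 -0.    0.1 ] turn [ 0.001 -0.005  0.   ]
```

send_rows(increments=[[[-0.2,0,0],[0,0,0],0.8],[[-0.2,0,0],[0,0,0],0.8],[[0,0,0],[0,0,0],4.2],[[0,0,0],[0,0,0],4.2],[[0,0,0],[0,0,0],4.2]])

```text
time_s: 12.6
eef_pos: [0.448, -0.1792, 0.1025]
tool_rot: [-0.46, -3.107, 0.0]
force: [-0.7, -0.1, 1.1]
opening: 0.0416
grip_force: 0.0
```

send_rows(increments=[[[0,0,-2],[0,0,0],4.2],[[0,0,-4.5],[0,0,0],4.2],[[0,0,-8],[0,0,0],4.2],[[-4,0,-8],[0,0,0],4.2],[[-8,0,-8],[0,0,0],4.2]])

```text
time_s: 13.22
eef_pos: [0.526, -0.2025, 0.1834]
tool_rot: [0.459, 3.107, 0.0]
force: [0.4, 0.6, 0.0]
opening: 0.0423
grip_force: 0.0
```

```bash
python3 - <<'E'
from h import *
from station import manip,eyes
for i in range(4): eyes.read_camera("wrist")
c=dict(eyes.calibration("wrist")); im=eyes.read_camera("wrist"); np.savez("w5.npz",im=im,**c)
a=cv2.resize(im[20:200,190:350,::-1],None,fx=3,fy=3,interpolation=cv2.INTER_CUBIC); cv2.imwrite("pics/w5c.png",a)
s=manip.state();print(np.round(s["force"],1),s["eef_pos"])
L=np.array([.4315,-.1736])+.016*np.array([.957,-.29]); print("lug home expected crop px",(proj(c,[[*L,.108]])-[190,20])*3)
E
```

```text
[-0.5 -0.2  1.4] [ 0.52350124 -0.20209052  0.18188483]
lug home expected crop px [[262.79762183 281.13480713]]
```

View pics/w5c.png

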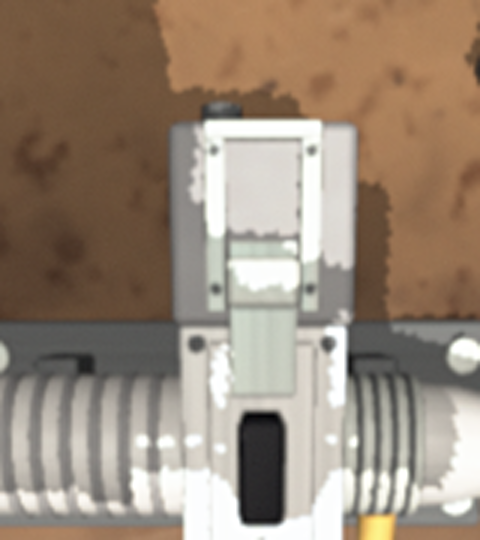

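The tongue now lies over the flange at crop (263,370). The lug's front edge at row 305 suggests it stopped 1–2 mm short, so I'll push it fully home from behind with the fingers closed.

```bash
python3 - <<'E'
from h import *
from station import manip
for n,q in(("w4",[[262,148],[262,208]]),("w5",[[264,240],[264,305]])):
    c=dict(np.load(n+".npz")); P=ray(c,np.array(q)/3+[190,20]-.33,.108)[:,:2]
    print(n,((P-[.4917,-.192])@[-.957,.290]).round(4))
plan(manip.state(),[.4151,-.1688,.16],73.15)
E
```

```text
w4 [0.0681 0.0553]
w5 [0.0565 0.0416]
toolY yaw 73.1 tilt 0.16deg pos [ 0.5235 -0.2021  0.1819]
shift cm [11.33  0.04  2.22] turn [-0.    -0.003 -0.   ]
```

send_rows(increments=[[[4,0,0],[0,0,0],0],[[8,0,0],[0,0,0],0],[[11.4,0,0.5],[0,0,0],0],[[11.4,0,3],[0,0,0],0],[[11.4,0,5],[0,0,0],0]])

```text
time_s: 14.1
eef_pos: [0.4139, -0.1686, 0.1324]
tool_rot: [-0.46, -3.107, -0.001]
force: [0.7, -0.4, 0.5]
opening: 0.0005
grip_force: 0.0
```

```bash
python3 - <<'E'
from h import *
from station import manip,eyes
for i in range(3): eyes.read_camera("wrist")
s=manip.state();print(s["opening"]);plan(s,[.4151,-.1688,.102],73.15)
E
```

```text
0.0001916053998051907
toolY yaw 73.1 tilt 0.19deg pos [ 0.4139 -0.1688  0.1323]
shift cm [-0.13  0.03  3.03] turn [ 0.    -0.003 -0.   ]
```

send_rows(increments=[[[0,0,1.5],[0,0,0],0],[[0,0,3],[0,0,0],0],[[0,0,3],[0,0,0],0],[[-0.6,0,3],[0,0,0],0],[[-1.2,0,3],[0,0,0],0]])

```text
time_s: 14.88
eef_pos: [0.4278, -0.1729, 0.103]
tool_rot: [0.46, 3.108, 0.0]
force: [0.1, 0.2, 0.4]
opening: 0.0005
grip_force: 0.0
```

send_rows(increments=[[[-0.3,0,0],[0,0,0],0],[[-0.5,0,0],[0,0,0],0],[[-0.7,0,0],[0,0,0],0],[[-0.9,0,0],[0,0,0],0],[[-0.9,0,0],[0,0,0],0]])

```text
time_s: 15.5
eef_pos: [0.431, -0.1738, 0.1018]
tool_rot: [-0.459, -3.097, -0.004]
force: [-10.7, 2.7, 7.0]
opening: 0.0001
grip_force: 5.6
```

```bash
python3 - <<'E'
from h import *
from station import manip,eyes
for i in range(2): eyes.read_camera("wrist")
s=manip.state();print(np.round(s["force"],1), (np.array(s["eef_pos"])[:2]-[.4917,-.192])@[-.957,.290])
E
```

```text
[-11.1   3.2   7.8] 0.06338336545153755
```

It stopped against about 11 N, well above the latch's 2 N. The finger centre is 63.4 mm from the slot, which puts the lug's back face at 53 mm: fully home. Now I'll back off and lift.

send_rows(increments=[[[1,0,0],[0,0,0],0],[[2.5,0,0],[0,0,0],0],[[2.5,0,-3],[0,0,0],0],[[2.5,0,-8],[0,0,0],0],[[-3,0,-10],[0,0,0],0]])

```text
time_s: 16.23
eef_pos: [0.4635, -0.1838, 0.2062]
tool_rot: [0.461, 3.104, 0.003]
force: [0.9, -0.4, 0.3]
opening: 0.0006
grip_force: 0.0
```

send_rows(increments=[[[-4,0,0],[0,0,0],0],[[-6,0,0],[0,0,0],0],[[-6,0,0],[0,0,0],0],[[-6,0,0],[0,0,0],0],[[-6,0,0],[0,0,0],0]])

```text
time_s: 16.85
eef_pos: [0.5208, -0.2011, 0.2026]
tool_rot: [-0.46, -3.106, -0.001]
force: [-1.0, 0.4, -0.3]
opening: 0.0006
grip_force: 0.0
```

```bash
python3 - <<'E'
from h import *
from station import manip,eyes
for i in range(3): eyes.read_camera("wrist")
c=dict(eyes.calibration("wrist")); im=eyes.read_camera("wrist"); s=manip.state(); print(s["eef_pos"],np.round(s["force"],1))
a=np.array([-.957,.290]); o=np.array([.4917,-.192])
q=proj(c,[[*(o+a*d),z] for d,z in((.041,.108),(.053,.108),(-.025,.079),(.026,.079))]).round(0); print(q)
x,y=q.min(0).astype(int)-45; X,Y=q.max(0).astype(int)+45
x,y=max(x,0),max(y,0); print(x,y)
cv2.imwrite("pics/w6.png",cv2.resize(im[y:Y,x:X,::-1],None,fx=3,fy=3,interpolation=cv2.INTER_CUBIC)[:600,:800])
E
```

```text
[ 0.52144794 -0.20121401  0.2027557 ] [ 0.5  0.5 -0. ]
[[277. 126.]
 [277. 110.]
 [277. 198.]
 [277. 143.]]
232 65
```

View pics/w6.png

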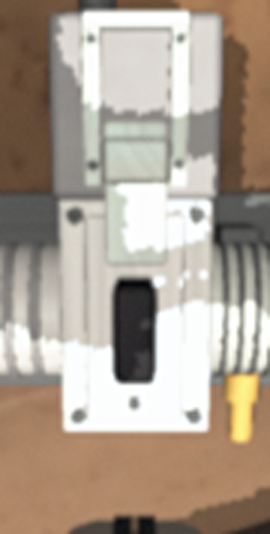

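The last view shows the lug's front edge at crop row ~183 and its back edge at ~137, as predicted for fully home. The tongue is over the flange, the cassette is flush in the block, and the gripper is clear.

```bash
python3 -c "
from station import manip
print(manip.job_done())"
```

```text
the job is handed in; nothing more can be done
None
```

I seated the larger cassette in the laser head's slot, pushed the latch fully home over its flange, left the tube, bolt and nut alone, and handed the job in at about 17 s; no verdict was shown.

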